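Show the windowed circuit board to the inspection camera

TASK

Two circuit boards hang in their metal frames on peg stands. Lift the one with the rectangular window off its pegs and hold it up to the inspection camera: component face (the side with the green terminal strip) square to the lens, grip tab uppermost, the board centred in the view and 15 cm from the lens. Finish while holding it still there in the gripper; leave the other board and the things on the bench as they are, and do not bump the camera.

Things in the scene. Friction and masses are not known exactly. Their poses are not given: they have to be found in the camera images.
- window_board: Blue board with a 70 x 30 mm window through its upper half, in an aluminium frame 130 mm wide (y), 90 high (z), 8 thick (x); 0.14 to 0.28 kg. A green terminal strip below the window stands 11 mm out on the component face. Origin: centre of the 130 x 90 frame, mid thickness; x out of the component face, z up to the tab. It hangs parallel to its stand, face to the uprights (away from the robot).
- window_tab (a point): Grip point on the black tab that stands up from the middle of the frame's top bar: tab 10 mm thick (board's x), 30 mm wide (y), from z = 45 to 92 mm in the board's frame; this point is at x = y = 0, z = 78 mm. The fingers close along the board's x.
- window_eye (a point): Centre of the windowed frame's +y eye (board's y = 51, z = 60 mm; its twin is at y = -51). Each is a closed eye with an opening 18 mm wide (y) and 30 mm high (z = 45 to 75 mm), its rim up to z = 81 mm; a stand peg passes through along x. To take the board off, raise it 11 to 23 mm (17 is best), then draw it to the stand's -x by more than 50 mm.
- window_front (a point): Point in the air 50 mm out from the windowed board's middle on the component face side (x = 50 mm, y = z = 0 in its frame): tells which way the face looks.
- window_stand: Fixed stand, base 150 x 150 x 12 mm, with two level steel pegs 6 mm thick at y = -51 and +51 mm, centre line 215 mm above the bench. They run forward (-x, robot's side) from two uprights at x = +45 mm to x = -30 mm, where each tip turns up 10 mm above the peg's upper side. Origin: on the bench below where the board hangs; z up. Holds the windowed board.
- plain_board: The other board: same frame, tab, eyes and terminal strip, but solid, without a window, with three square black chips. Not to be taken. Origin and axes as for the windowed board.
- plain_stand: Fixed stand, base 150 x 150 x 12 mm, with two level steel pegs 6 mm thick at y = -51 and +51 mm, centre line 215 mm above the bench. They run forward (-x, robot's side) from two uprights at x = +45 mm to x = -30 mm, where each tip turns up 10 mm above the peg's upper side. Origin: on the bench below where the board hangs; z up. Holds the other board.
- camera_stand: Fixed post of the inspection camera: round post 20 mm thick and 325 mm high at its x = +232 mm, base plate 110 x 100 mm at its x = 155 to 265 mm. Origin: on the bench straight below the inspection point; +x from there towards the post, z up.
- camera_head: Camera on the post, 96 mm long: grey 46 x 46 mm body, black lens barrel 34 mm thick, white ring light 72 mm across. It looks 25 degrees down, to the robot's side. Origin: middle of the lens face, 263 mm above the bench; +x back into the camera along the view line, y level, z up the picture. A board shown right has axes parallel to these: it leans 25 degrees, tab end towards the robot.
- inspection_point (a point): Point on the view line 150 mm in front of the lens, 200 mm above the bench, where the board's origin should be held. Axes as the camera's.
- parts_bin: Small open blue bin, 90 x 110 x 60 mm, with green terminal blocks, standing behind the other board's stand; origin under its centre. Leave alone.
- rinse_bottle: White closed bottle, 50 mm thick, 120 mm high, standing behind the windowed board's stand; origin under its centre. Leave alone.
- screwdriver: Screwdriver lying on the bench, along its x. Leave alone.
Mind the look-alikes: they are no part of the job. Leave any blue look-alike of the window_stand alone. Leave any red look-alike of the window_board alone.

How it is judged:
By the outcome, as a careful person would: the job done as asked, in the order asked, and still so for the second after the job is handed in, while the arm keeps its last pose, push and grip.
It also fails if it takes over 56 s, if anything falls off the work surface, if the arm or the gripper's body presses on something with over 40 N, if the wrist force passes 120 N, or if a joint passes its speed limit or range.

ROBOT

A 6-joint arm with a two-finger parallel gripper is mounted at the origin on the work surface. World frame = base frame: x ahead of the robot, y to its left, z up, the work surface at z = 0. Lengths are in m, angles in rad, forces in N, time in s.
With the tool pointing down it reaches from about 0.25 to 0.725 m from the base axis. Payload 4 kg.
Tool frame: the origin (TCP) lies midway between the tips of the shut fingers; the grasp point (between the pads) lies grip_point_offset behind it (grip_point_offset is the distance from the TCP to the grasp point, in m); z points along the fingers, y is the line along which they close (so a half turn about z gives the same grasp; the last joint's range is limited). The gripper opens to 85 mm and grips with 20 to 120 N. Pads are 22 mm wide; open, the fingers measure 114 mm over their backs; the gripper's body (76 mm by 85 mm) begins 54 mm behind the grasp point. The pads swing forward as they close: fully open they stand 13 mm farther back than shut.
Start: joints at [-1.231, 0.241, 0.005, 1.335, 0, 1.571], TCP at [0.167, -0.471, 0.231] pointing down, gripper open.
Joint ranges: [-2.72, 2.72], [-1.05, 1.87], [-1.09, 1.28], [-1.99, 2.15], [-1.42, 1.44], [-3.14, 3.14]. Speed limits (rad/s): [2.79, 2.79, 3.14, 3.14, 3.14, 3.14].

INTERFACE

Orientations are given as a unit quaternion [x, y, z, w].
In Python, from workcell import * gives the robot as it stands. The module is installed in compiled form; this text tells all that it offers.
- The arm moves only by the tool arm_command, never from a script. Its arguments are lists of equal length, an entry for each row: "slide": the shift along the tool's x, y, z in cm, a list of three; "spin": the turn about the tool's z in degrees. A call has exactly 5 rows; each row is the pose to reach, as a shift and turn from the pose commanded when the call began, along the tool's axes at that moment; what a row does not reach only later rows make up. A row lasts 1/8 s, in which the tool goes at most 62.5 mm and 10.7 degrees, less where a joint would pass 70% of its speed; a pose out of reach is approached as far as the arm can. A call with a gripper value outside its range is refused whole. "jaw" is the finger opening in cm, from 0 to 8.54, set as the call begins (left out, the last holds). The fingers move at their own pace and stop on an object; the grip force is fixed at half the most. Time passes only in rows, so rows that repeat a pose let the fingers close, or fill a call up. It gives the time, the measured TCP pose, the force, the opening and the grip force at its end, in the units of the state.
- get_obs(): the state, without advancing time (a new reading comes with each control period).
- camera(name): name is "scene" or "top"; returns a dict with "pixels" (420x560x3 uint8, red, green, blue), "range_z" (420x560 float32, m along the optical axis (not along the pixel's ray), 0 where there is no reading), "intrinsics" (3x3 intrinsics, pixels), "rvec" (rotation vector, rad) and "tvec" (3), from world to camera coordinates, as OpenCV has them. Camera axes: x right, y down, z forward; pixel columns grow to the right and rows downward; lengths in m; the calibration is good to about 2 mm. A picture is of the moment at which its call begins.
- job_done(): hands the job in; it is judged then, once.
Trained networks look in a picture, given as the dict that the camera call returned (one of the last four; its "shot" number tells which), for a name from the list of things; names that differ only in an ending like _2 or _b are one class to them, and where a whole thing is asked for, a point or a joint stands for the part that bears it (a point fixed in the world has none). Each returns a list of dicts, best first, with "confidence" (0 to 1); they miss things now and then, are a little off and sometimes report something else, mostly with a low value. They report only what shows in the picture. A call takes as long as a camera call. They do not tell look-alikes from the thing itself.
- recognise(picture, thing): "centre" ([column, row] in pixels, amid what is visible of it).
- landmark_of(picture, thing): "centre" ([column, row] in pixels: a listed point, or the origin of a listed thing).
The state is a dict: "clock": time; "joint_pos": joint angles; "joint_vel": joint speeds; "tau": joint torques, N m; "eef_pos": TCP position; "tool_rot": TCP orientation; "ft_force": force on the tool from outside, world axes, zero at the start; "ft_torque": the same for the moment, N m; "grip_width": finger opening in m; "grasp_force": force on a finger pad.
Only numpy, scipy, OpenCV 4.12 (cv2) and the standard library are available. Lean on these libraries where they do the work, as an engineer would, in place of code of your own. Each camera call takes 0.05 s, during which the arm holds its last target. There are 200 camera calls.

## Working session

There is one attempt and no reset: what is moved stays moved. The work goes in short steps, Python scripts to look and compute and a tool call to move; the robot and the scene stay as the last step left them, time stands still between calls to the robot, and variables do not carry over. Pictures are saved under pics/ and viewed, at most 10 in all, crops included, and the job is handed in when it is done.

Besides the shell and the picture viewer there is one more tool, called after ">>>" as name([rows], argument=value, ...), one row to a line, values as JSON. arm_command: Moves the arm, as the interface text tells. Its arguments: {"type":"object","properties":{"slide":{"type":"array","items":{"type":"array","items":{"type":"number"}}},"spin":{"type":"array","items":{"type":"number"}},"jaw":{"type":"number"}},"required":["slide","spin"]}

```bash
mkdir -p pics; cat > h.py <<'E'
from workcell import *
import numpy as np, cv2
from scipy.spatial.transform import Rotation as R
def pose(c):
    return R.from_rotvec(np.ravel(c["rvec"])).as_matrix(), np.ravel(c["tvec"])
def world(c,px,d=None):
    u,v=px; K=c["intrinsics"]; Rm,t=pose(c)
    if d is None:
        w=c["range_z"][max(0,int(v)-1):int(v)+2,max(0,int(u)-1):int(u)+2]; w=w[w>0]
        if not len(w): return None
        d=np.median(w)
    p=np.array([(u-K[0,2])/K[0,0],(v-K[1,2])/K[1,1],1])*d
    return Rm.T@(p-t)
def onz(c,px,z):
    Rm,t=pose(c); o=-Rm.T@t; p=world(c,px,1.0)-o
    return o+p*(z-o[2])/p[2]
def proj(c,P):
    return cv2.projectPoints(np.array(P,float).reshape(-1,3),np.ravel(c["rvec"]).astype(float),np.ravel(c["tvec"]).astype(float),c["intrinsics"],None)[0].reshape(-1,2)
def cloud(c):
    K=c["intrinsics"];Rm,t=pose(c);d=c["range_z"];v,u=np.mgrid[:420,:560]
    P=np.stack([(u-K[0,2])/K[0,0]*d,(v-K[1,2])/K[1,1]*d,d],-1)
    return (P-t)@Rm
E
cat > a.py <<'E'
from h import *
np.set_printoptions(precision=4,suppress=True)
print(get_obs()["eef_pos"],get_obs()["tool_rot"]); 
try: print(grip_point_offset)
except Exception as e: print(e)
for n in ("scene","top"):
    c=camera(n); cv2.imwrite(f"pics/{n}0.png",c["pixels"][...,::-1])
    Rm,t=pose(c); print(n,-Rm.T@t)
    for th in ("window_board","window_tab","window_eye","window_front","window_stand","plain_board","plain_stand","camera_stand","camera_head","inspection_point","rinse_bottle","parts_bin","screwdriver"):
        for r in landmark_of(c,th)[:3]:
            print(th,round(r["confidence"],2),np.round(r["centre"],1),world(c,r["centre"]))
E
python3 a.py
```

```text
[ 0.1664 -0.4708  0.2304] [ 0.9856  0.1691 -0.0002 -0.001 ]
0.0187
scene [1.0612 0.0552 1.1   ]
window_board 0.84 [137.  201.7] [ 0.4844 -0.4692  0.0849]
window_board 0.6 [176.9 220.7] [ 0.4827 -0.3649 -0.0027]
window_tab 0.96 [169.2 207.9] [ 0.5708 -0.3073  0.2285]
window_tab 0.56 [128.2 191.1] [ 0.4745 -0.4881  0.1225]
window_tab 0.27 [191.3 246.5] [ 0.5689 -0.2909  0.0105]
window_eye 0.89 [194.2 208.9] [ 0.5553 -0.2484  0.2142]
window_eye 0.65 [147.4 203.8] [ 0.5025 -0.4221  0.1132]
window_eye 0.35 [173.3 205.4] [ 0.5644 -0.2974  0.233 ]
window_front 0.58 [172.6 237.1] [ 0.5474 -0.3559  0.0106]
window_front 0.57 [126.3 216. ] [ 0.4922 -0.5291 -0.0021]
window_stand 0.87 [192.4 249.9] [ 0.5788 -0.2849  0.0093]
window_stand 0.78 [210.4 159.5] [ 0.2358 -0.3176  0.0097]
plain_board 0.72 [285.  228.2] [ 0.5534 -0.011   0.1771]
plain_board 0.41 [286.  252.3] [ 0.5423 -0.0076  0.0111]
plain_board 0.3 [178.2 218.1] [ 0.5658 -0.2974  0.1717]
plain_stand 0.67 [282.4 255.8] [ 0.5543 -0.0165  0.009 ]
rinse_bottle 0.66 [169.8 293.2] [ 0.7348 -0.2945  0.0583]
parts_bin 0.64 [281.1 310.3] [0.7216
[... 248 characters left out ...]
[ 0.4721 -0.4764  0.1316]
window_tab 0.74 [375.8 177.6] [ 0.6326 -0.3524  0.012 ]
window_eye 0.92 [358.1 182.9] [ 0.5591 -0.2543  0.2219]
window_eye 0.87 [417.  213.3] [ 0.5006 -0.4407  0.09  ]
window_front 0.87 [435.8 212.7] [ 0.5182 -0.5298 -0.0018]
window_stand 0.81 [358.4 199.8] [ 0.5643 -0.2936  0.0113]
window_stand 0.64 [376.8 312.2] [ 0.2298 -0.3215  0.0122]
plain_board 0.92 [267. 200.] [ 0.5478 -0.0179  0.1185]
plain_stand 0.94 [263.9 212.3] [ 0.5353 -0.0039  0.0132]
camera_head 0.64 [149.8 150. ] [0.7529 0.3538 0.0016]
rinse_bottle 0.93 [361.2 149.9] [ 0.7059 -0.3033  0.0625]
parts_bin 0.61 [257.9 152.5] [0.7184 0.0086 0.0378]
screwdriver 0.68 [311.1 252.8] [ 0.4068 -0.1406  0.0183]
```

View pics/scene0.png

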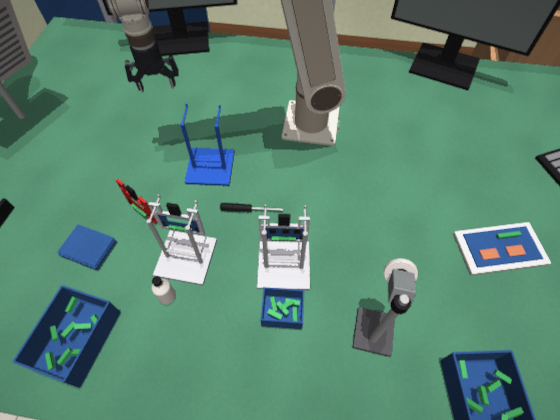

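View pics/top0.png

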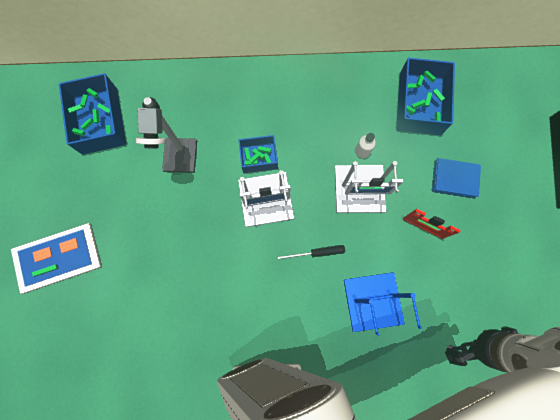

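The windowed board hangs on the white stand: board at scene (180,222), top (371,185). The blue stand at scene (207,165) and the red board at scene (137,200) / top (432,224) are decoys. The inspection camera is at scene (400,290), top (148,120). Next I'll fit the poses from the depth.

```bash
cat > b.py <<'E'
from h import *
np.set_printoptions(precision=4,suppress=True)
P=[];C=[];S=[]
for i,n in enumerate(("scene","top")):
    c=camera(n); w=cloud(c); m=c["range_z"]>0
    P.append(w[m]);C.append(c["pixels"][m].astype(int));S.append(np.full(m.sum(),i))
P=np.vstack(P);C=np.vstack(C);S=np.hstack(S); np.savez("pc.npz",P=P,C=C,S=S)
def rect(n,m):
    q=P[m]; r=cv2.minAreaRect((q[:,:2]*1000).astype(np.float32)); print(n,m.sum(),"c",np.array(r[0]),"size",np.array(r[1]),"ang",round(r[2],2),"zmed",np.median(q[:,2]))
def box(x0,x1,y0,y1,z0,z1): return (P[:,0]>x0)&(P[:,0]<x1)&(P[:,1]>y0)&(P[:,1]<y1)&(P[:,2]>z0)&(P[:,2]<z1)
wh=(C.min(1)>150)
for s in (0,1):
    rect("wbase",box(.44,.68,-.42,-.18,.003,.022)&wh&(S==s))
    rect("pbase",box(.42,.68,-.12,.12,.003,.022)&wh&(S==s))
    rect("wtop",box(.48,.68,-.40,-.20,.205,.25)&(S==s))
    dk=C.max(1)<60
    tab=box(.48,.68,-.36,-.24,.20,.26)&dk&(S==s); print("tab",tab.sum(),np.median(P[tab],0) if tab.any() else 0, P[tab][:,2].max() if tab.any() else 0); 
    if tab.any(): rect("tab",tab)
    nb=box(.55,.95,.2,.55,.005,.02)&(C.max(1)<90)&(S==s); rect("cambase",nb)
    for z0,z1 in ((.20,.24),(.24,.26),(.26,.28),(.28,.30),(.30,.33),(.33,.36)):
        k=box(.5,.95,.15,.55,z0,z1)&(S==s); 
        if k.sum()>3: print("cam",s,z0,k.sum(),P[k].min(0),P[k].max(0),np.median(P[k],0),np.median(C[k],0))
    k=box(.5,.95,.15,.55,.15,.4)&wh&(S==s); print("ring",k.sum(),P[k].mean(0),P[k].min(0),P[k].max(0))
E
python3 b.py
```

```text
wbase 1950 c [ 568.2151 -318.7604] size [187.8615 218.5796] ang 89.0 zmed 0.011003513911070802
pbase 1961 c [547.7121 -13.3383] size [214.3191 149.634 ] ang 7.12 zmed 0.010783075344602606
wtop 392 c [ 577.1641 -301.3701] size [129.8005  83.7023] ang 88.15 zmed 0.2181157020985996
tab 110 [ 0.568  -0.2988  0.2246] 0.2366775517274955
tab 110 c [ 564.892  -300.5711] size [29.3032 10.574 ] ang 89.33 zmed 0.22464580987827842
cambase 887 c [796.2778 376.651 ] size [385.8132 166.5145] ang 72.07 zmed 0.013436401482104874
cam 0 0.2 67 [0.7495 0.2464 0.2002] [0.7641 0.2649 0.2399] [0.7612 0.2512 0.2213] [92. 92. 92.]
cam 0 0.24 51 [0.6794 0.2314 0.2414] [0.7642 0.2604 0.2598] [0.7568 0.2473 0.253 ] [96. 97. 96.]
cam 0 0.26 102 [0.6639 0.2265 0.2605] [0.7705 0.296  0.2794] [0.6806 0.236  0.2719] [172.5 172.5 165. ]
cam 0 0.28 419 [0.6544 0.2281 0.2801] [0.7725 0.2946 0.3   ] [0.6732 0.2498 0.2918] [192. 190. 183.]
cam 0 0.3 895 [0.6551 0.2346 0.3   ] [0.7717 0.283  0.3267] [0.7312 0.2561 0.311 ] [138. 143. 143.]
ring 466 [0.6857 0.2576 0.2964] [0.6544 0.2265 0.2499] [0.7628 0.2958 0.3267]
wbase 
[... 285 characters left out ...]
0.5592 -0.3     0.21  ] 0.2359367622393655
tab 26 c [ 559.2951 -299.8192] size [26.3291  4.0845] ang 80.18 zmed 0.2100006919033349
cambase 540 c [782.4515 350.3174] size [341.2904 215.3508] ang 66.64 zmed 0.015034767808260279
cam 1 0.2 32 [0.7428 0.245  0.2004] [0.7581 0.2553 0.2364] [0.7476 0.2478 0.2167] [82.5 91.5 85.5]
cam 1 0.26 78 [0.6507 0.2248 0.2603] [0.7282 0.278  0.2798] [0.667  0.2436 0.2742] [59. 79. 67.]
cam 1 0.28 262 [0.6515 0.2253 0.2803] [0.7605 0.2922 0.2999] [0.6762 0.2468 0.2907] [60.  72.  67.5]
cam 1 0.3 717 [0.6534 0.2329 0.3   ] [0.7698 0.2826 0.3298] [0.713  0.2547 0.3121] [166. 179. 177.]
ring 614 [0.7002 0.2579 0.3105] [0.6534 0.2273 0.2646] [0.7626 0.2922 0.3298]
```

>>> arm_command([
  [0, 0, -6],
  [0, 0, -12],
  [0, 0, -18],
  [0, 0, -24],
  [0, 0, -30],
], spin=[0, 0, 0, 0, 0])

```text
clock: 2.12
eef_pos: [0.1659, -0.4692, 0.5244]
tool_rot: [0.986, 0.169, 0.001, 0.008]
ft_force: [-31.7, 88.7, -2.5]
grip_width: 0.0852
grasp_force: 0.0
```

>>> arm_command([
  [0, 0, -6],
  [0, 0, -12],
  [0, 0, -18],
  [0, 0, -24],
  [0, 0, -30],
], spin=[0, 0, 0, 0, 0])

```text
clock: 2.75
eef_pos: [0.1516, -0.4288, 0.5579]
tool_rot: [0.985, 0.169, 0.006, 0.034]
ft_force: [-0.2, 1.0, 0.2]
grip_width: 0.0854
grasp_force: 0.0
```

```bash
python3 -c "
from h import *
o=get_obs();print({k:np.round(o[k],4) for k in('clock','joint_pos','eef_pos','tool_rot','ft_force')});print(R.from_quat(o['tool_rot']).as_matrix().round(3))"
```

```text
{'clock': np.float64(2.75), 'joint_pos': array([-1.231 ,  0.2443,  0.8919,  2.1489, -0.    ,  1.5708]), 'eef_pos': array([ 0.1516, -0.4288,  0.5579]), 'tool_rot': array([0.985 , 0.169 , 0.0059, 0.0342]), 'ft_force': array([-0.2068,  0.9865,  0.1578])}
[[ 0.943  0.332  0.023]
 [ 0.333 -0.941 -0.065]
 [-0.     0.069 -0.998]]
```

>>> arm_command([
  [0, 0, 2],
  [0, 0, 5],
  [0, 0, 8],
  [0, 0, 10],
  [0, 0, 11],
], spin=[0, 0, 0, 0, 0])

```text
clock: 3.38
eef_pos: [0.1542, -0.436, 0.4472]
tool_rot: [0.985, 0.169, 0.006, 0.034]
ft_force: [-0.3, 0.4, -0.5]
grip_width: 0.0853
grasp_force: 0.0
```

```bash
cat > c.py <<'E'
from h import *
from scipy.optimize import least_squares
np.set_printoptions(precision=4,suppress=True)
d=np.load("pc.npz");P,C,S=d["P"],d["C"],d["S"]
def box(x0,x1,y0,y1,z0,z1): return (P[:,0]>x0)&(P[:,0]<x1)&(P[:,1]>y0)&(P[:,1]<y1)&(P[:,2]>z0)&(P[:,2]<z1)
def sdbox(q,lo,hi):
    lo,hi=np.array(lo),np.array(hi);e=np.abs(q-(lo+hi)/2)-(hi-lo)/2
    return np.linalg.norm(np.maximum(e,0),axis=1)+np.minimum(e.max(1),0)
def sdcyl(r,ax,a0,a1): # capped cyl along x
    e=np.stack([r,np.abs(ax-(a0+a1)/2)],1)-np.array([0,(a1-a0)/2]); return e
def sd(p,x):
    px,py,psi=x; c,s=np.cos(psi),np.sin(psi)
    l=p-[px,py,0]; q=np.stack([l[:,0]*c+l[:,1]*s,-l[:,0]*s+l[:,1]*c,l[:,2]],1)
    def cyl(r,a,R0,a0,a1):
        e=np.stack([r-R0,np.abs(a-(a0+a1)/2)-(a1-a0)/2],1)
        return np.linalg.norm(np.maximum(e,0),axis=1)+np.minimum(e.max(1),0)
    post=cyl(np.hypot(q[:,0],q[:,1]),q[:,2],.01,0,.325)
    base=sdbox(q,[-.077,-.05,0],[.033,.05,.012])
    t=np.radians(25); lx=q[:,0]+.232-.15*np.cos(t); lz=q[:,2]-.263
    hx=lx*np.cos(t)+lz*np.sin(t); hz=-lx*np.sin(t)+lz*np.cos(t); rr=np.hypot(q[:,1],hz)
    barrel=cyl(rr,hx,.017,0,.04); ring=cyl(rr,hx,.036,.002,.012); body=sdbox(np.stack([hx,q[:,1],hz],1),[.03,-.023,-.023],[.096,.023,.023])
    return np.min([post,base,body,ring],0)
for s in ((0,),(1,),(0,1)):
    m=box(.55,.95,.15,.42,.02,.36)&np.isin(S,s); p=P[m]
    f=least_squares(lambda x:sd(p,x),[.7545,.255,-.05],loss="soft_l1",f_scale=.004,x_scale=[.01,.01,.05]); x=f.x
    print(s,m.sum(),x,np.degrees(x[2]),"rms",np.median(np.abs(sd(p,x))),"insp",x[:2]-.232*np.array([np.cos(x[2]),np.sin(x[2])]))
# window stand pegs / uprights / board
m0=box(.47,.70,-.42,-.19,.02,.25)
def sdw(p,x):
    px,py,psi=x[:3]; bx=0; c,s=np.cos(psi),np.sin(psi); l=p-[px,py,0]; q=np.stack([l[:,0]*c+l[:,1]*s,-l[:,0]*s+l[:,1]*c,l[:,2]],1)
    D=[sdbox(q-[x[3],0,.143],[-.004,-.065,-.045],[.004,.065,.045]),sdbox(q-[x[3],0,.143],[-.005,-.015,.045],[.005,.015,.092])]
    for y in(-.051,.051):
        D.append(sdbox(q,[-.033,y-.003,.212],[.045,y+.003,.218])); D.append(sdbox(q,[-.033,y-.003,.212],[-.027,y+.003,.228]))
        e=sdbox(q-[x[3],0,.143],[-.003,y-.013,.045],[.003,y+.013,.081]);D.append(e)
        D.append(np.hypot(q[:,0]-.049,q[:,1]-y)-.006)
    return np.min(D,0)
for s in ((0,),(1,),(0,1)):
    m=m0&np.isin(S,s)&(P[:,2]>.09); p=P[m]
    f=least_squares(lambda x:sdw(p,x),[.567,-.3007,-.025,0],loss="soft_l1",f_scale=.003,x_scale=[.01,.01,.05,.01]); x=f.x
    print(s,m.sum(),x,np.degrees(x[2]),"med",np.median(np.abs(sdw(p,x))))
tab=box(.5,.65,-.36,-.24,.225,.26)&(C.max(1)<60); print(P[tab].mean(0),P[tab].min(0),P[tab].max(0))
E
python3 c.py
```

```text
(0,) 1764 [ 0.7535  0.2561 -0.0682] -3.908574362841815 rms 0.0010746984649541262 insp [0.5221 0.2719]
(1,) 1336 [ 0.7536  0.2559 -0.0511] -2.9275655602909967 rms 0.0014172841621550103 insp [0.5219 0.2677]
(0, 1) 3100 [ 0.7535  0.256  -0.0599] -3.4299176391963146 rms 0.001249166189696946 insp [0.522  0.2699]
(0,) 1305 [ 0.5635 -0.301   0.0142  0.0024] 0.8109011445391083 med 0.0015809721712584986
(1,) 970 [ 0.5629 -0.3011 -0.021   0.002 ] -1.200615156255363 med 0.0010080979924446207
(0, 1) 2275 [ 0.5632 -0.3004 -0.0213  0.0009] -1.2229868290661547 med 0.0010408245402899752
[ 0.5652 -0.3001  0.232 ] [ 0.5579 -0.3152  0.225 ] [ 0.5695 -0.2861  0.2367]
```

```bash
cat >> h.py <<'E'
def plan(tcp,yaz=None,o=None):
    o=o or get_obs(); M=R.from_quat(o["tool_rot"]).as_matrix()
    s=M.T@(np.array(tcp)-o["eef_pos"])*100
    sp=0
    if yaz is not None:
        a=np.radians(yaz); h=np.array([np.cos(a),np.sin(a),0]); l=M.T@h; sp=np.degrees(np.arctan2(-l[0],l[1]))
    print("slide cm",s.round(2),"spin",round(sp,2),"zt",M[:,2].round(4),"clock",o["clock"],"f",np.round(o["ft_force"],1))
    return s,sp
E
python3 -c "
from h import *
z=R.from_quat(get_obs()['tool_rot']).as_matrix()[:,2]
g=np.array([.5645,-.3004,.221])+.0187*z
plan(g-.12*z,-1.2)"
```

```text
slide cm [43.21 -0.66 12.5 ] spin -69.37 zt [ 0.0228 -0.0645 -0.9977] clock 3.375 f [-0.3  0.4 -0.5]
```

>>> arm_command([
  [3, 0, 0.5],
  [8, 0, 2],
  [13, 0, 4],
  [18, 0, 6],
  [23, -0.3, 8],
], spin=[-6, -14, -22, -30, -38], jaw=4.5)

```text
clock: 4.0
eef_pos: [0.3737, -0.3622, 0.3685]
tool_rot: [0.875, 0.482, -0.006, 0.036]
ft_force: [-0.7, -0.6, 0.5]
grip_width: 0.0453
grasp_force: 0.0
```

```bash
python3 -c "
from h import *
z=R.from_quat(get_obs()['tool_rot']).as_matrix()[:,2]
g=np.array([.5645,-.3004,.221])+.0187*z
plan(g-.12*z,-1.2)"
```

```text
slide cm [16.07 12.    4.62] spin -31.13 zt [ 0.0242 -0.0682 -0.9974] clock 4.0 f [-0.7 -0.6  0.5]
```

>>> arm_command([
  [4, 3, 1],
  [8.5, 6.3, 2.4],
  [12.8, 9.5, 3.7],
  [15.4, 11.4, 4.4],
  [16.1, 12, 4.6],
], spin=[-9, -18, -26, -30, -31.1])

```text
clock: 4.62
eef_pos: [0.5625, -0.2933, 0.321]
tool_rot: [0.714, 0.699, -0.015, 0.031]
ft_force: [-0.4, 0.4, -0.5]
grip_width: 0.0449
grasp_force: 0.0
```

```bash
cat > d.py <<'E'
from h import *
np.set_printoptions(precision=4,suppress=True)
z=R.from_quat(get_obs()['tool_rot']).as_matrix()[:,2]
c=camera("scene"); cv2.imwrite("pics/s1.png",cv2.resize(c["pixels"][150:290,90:250],None,fx=4,fy=4)[...,::-1])
for nm in("scene","top"):
    c=camera(nm)
    for r in landmark_of(c,"window_tab")[:2]: print(nm,round(r["confidence"],2),r["centre"],onz(c,r["centre"],.221), "pred",proj(c,[.5645,-.3004,.221]))
g=np.array([.5645,-.3004,.221])+.0187*z
plan(g,-1.2)
E
python3 d.py
```

```text
scene 0.64 [130.6, 191.6] [ 0.5341 -0.4265  0.221 ] pred [[173.1905 207.7562]]
slide cm [ 0.22  0.18 12.16] spin -0.39 zt [ 0.0245 -0.0685 -0.9974] clock 4.875 f [ 0.3 -0.3  0.5]
```

View pics/s1.png

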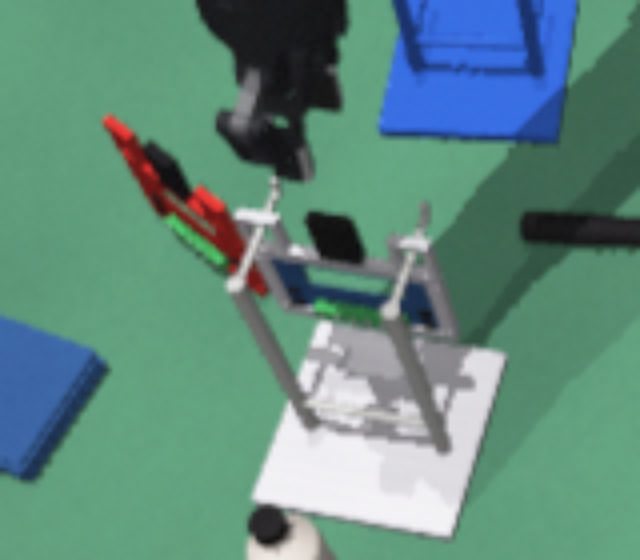

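The crop shows the gripper above and behind the tab. The tab sits at crop (335,237), which is image (174,209) and agrees with the prediction. I'll descend.

>>> arm_command([
  [0.2, 0.1, 2.5],
  [0.2, 0.2, 6],
  [0.2, 0.2, 9],
  [0.2, 0.2, 11.3],
  [0.2, 0.2, 12.2],
], spin=[0, 0, 0, 0, -0.4])

```text
clock: 5.5
eef_pos: [0.5643, -0.3016, 0.2004]
tool_rot: [0.714, 0.7, -0.016, 0.032]
ft_force: [-0.3, 0.3, 0.3]
grip_width: 0.0446
grasp_force: 0.0
```

>>> arm_command([
  [0, 0, 0],
  [0, 0, 0],
  [0, 0, 0],
  [0, 0, 0],
  [0, 0, 0],
], spin=[0, 0, 0, 0, 0], jaw=0)

```text
clock: 6.12
eef_pos: [0.5664, -0.3015, 0.2026]
tool_rot: [0.713, 0.7, -0.015, 0.034]
ft_force: [-1.3, -0.1, 5.9]
grip_width: 0.0091
grasp_force: 61.5
```

```bash
python3 -c "
from h import *
o=get_obs();print({k:np.round(o[k],4) for k in('clock','joint_pos','eef_pos','grip_width','grasp_force','ft_force','ft_torque')});print(R.from_quat(o['tool_rot']).as_matrix().round(4))
M=R.from_quat(o['tool_rot']).as_matrix();print(M.T@[0,0,1.7])
c=camera('scene'); cv2.imwrite('pics/s2.png',cv2.resize(c['pixels'][150:290,90:250],None,fx=4,fy=4)[...,::-1])"
```

```text
{'clock': np.float64(6.125), 'joint_pos': array([-0.4652,  0.4942,  0.298 ,  1.3202, -0.0505,  1.1224]), 'eef_pos': array([ 0.5664, -0.3015,  0.2026]), 'grip_width': np.float64(0.0091), 'grasp_force': np.float64(61.5048), 'ft_force': array([-1.3194, -0.0586,  5.8883]), 'ft_torque': array([-0.0766,  0.4193, -0.0736])}
[[ 0.0192  0.9995  0.0258]
 [ 0.9974 -0.0173 -0.0694]
 [-0.0689  0.0271 -0.9973]]
[-0.11720813  0.04606992 -1.69532882]
```

View pics/s2.png

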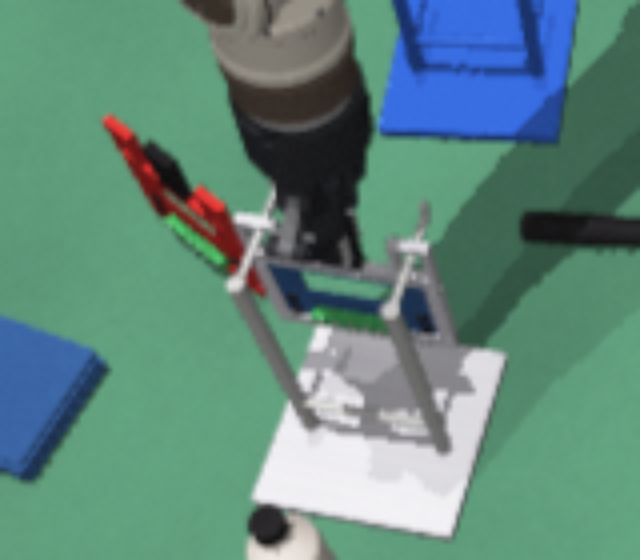

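The fingers hold the tab at scene crop (330,240), and the board is still on its pegs. I'll lift it 17 mm.

>>> arm_command([
  [0, 0, -0.4],
  [-0.1, 0, -1.0],
  [-0.1, 0.1, -1.5],
  [-0.1, 0.1, -1.7],
  [-0.1, 0.1, -1.7],
], spin=[0, 0, 0, 0, 0])

```text
clock: 6.8
eef_pos: [0.5667, -0.3008, 0.2181]
tool_rot: [0.713, 0.7, -0.015, 0.033]
ft_force: [0.6, -0.6, -2.4]
grip_width: 0.009
grasp_force: 60.6
```

```bash
cat > e.py <<'E'
from h import *
np.set_printoptions(precision=4,suppress=True)
o=get_obs();M=R.from_quat(o['tool_rot']).as_matrix();print(o['eef_pos'],o['ft_force'],o['ft_torque'],M[:,2])
a=np.radians(-1.2); print("out 9cm",M.T@(-9*np.array([np.cos(a),np.sin(a),0])))
P=[];C=[]
for n in("scene","top"):
    c=camera(n);m=c["range_z"]>0;P.append(cloud(c)[m]);C.append(c["pixels"][m].astype(int))
    b=(abs(P[-1]-[.565,-.30,.19])<[.05,.05,.09]).all(1)
    blue=b&(C[-1][:,2]>C[-1][:,0]+25)&(C[-1][:,2]>C[-1][:,1]+15)
    grn=b&(C[-1][:,1]>C[-1][:,0]+50)&(C[-1][:,1]>C[-1][:,2]+50)
    print(n,blue.sum(),P[-1][blue].mean(0) if blue.any() else 0,grn.sum(),P[-1][grn].mean(0) if grn.any() else 0,P[-1][grn].max(0) if grn.any() else 0)
    if n=="scene": cv2.imwrite('pics/s3.png',cv2.resize(c['pixels'][180:250,130:230],None,fx=7,fy=7)[...,::-1])
E
python3 e.py
```

```text
[ 0.5667 -0.3008  0.2181] [ 0.645  -0.5776 -2.3549] [0.1391 0.0223 0.046 ] [ 0.0241 -0.0677 -0.9974]
out 9cm [ 0.0197 -8.997  -0.2299]
scene 152 [ 0.5699 -0.3043  0.1567] 9 [ 0.5747 -0.3296  0.1388] [ 0.5778 -0.3246  0.1404]
top 0 0 0 0 0
```

View pics/s3.png

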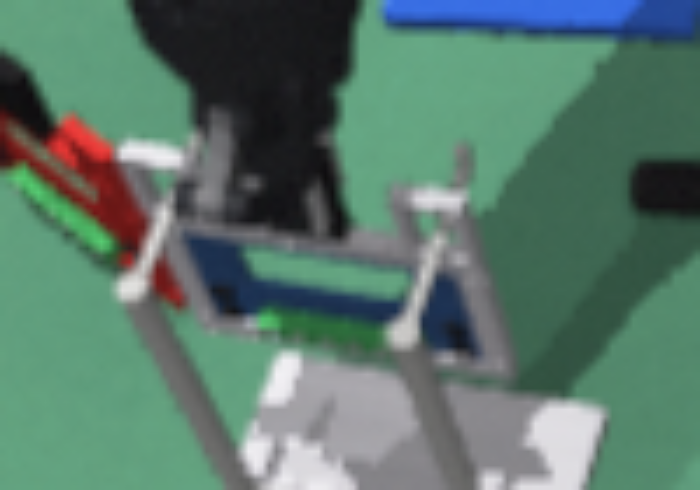

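Weight is 2.4 N and the eyes have risen about 16 mm, leaving clearance at the peg tips (crop (150,155) and (440,200)). I'll draw the board off.

>>> arm_command([
  [0, -1, -0.1],
  [0, -3, -0.2],
  [0, -5, -0.2],
  [0, -7, -0.3],
  [0, -9, -0.3],
], spin=[0, 0, 0, 0, 0])

```text
clock: 7.52
eef_pos: [0.4751, -0.2989, 0.2189]
tool_rot: [0.713, 0.7, -0.015, 0.033]
ft_force: [0.1, -0.2, -2.4]
grip_width: 0.0089
grasp_force: 60.5
```

```bash
cat > f.py <<'E'
from h import *
np.set_printoptions(precision=4,suppress=True)
o=get_obs();M=R.from_quat(o['tool_rot']).as_matrix();print(o['eef_pos'],o['joint_pos'],o['ft_force'],M[:,2],"yaz",np.degrees(np.arctan2(M[1,1],M[0,1])))
plan([.40,-.024,.42],-3.4)
E
python3 f.py
```

```text
[ 0.4751 -0.2989  0.2189] [-0.5366  0.3235  0.0828  1.2749 -0.0461  1.0511] [ 0.129  -0.2301 -2.4155] [ 0.0238 -0.0678 -0.9974] yaz -0.9949333600984963
slide cm [ 25.93  -7.48 -22.1 ] spin 2.3 zt [ 0.0238 -0.0678 -0.9974] clock 7.525 f [ 0.1 -0.2 -2.4]
```

>>> arm_command([
  [0, 0, -2],
  [1, 0, -5],
  [3.5, -1, -9],
  [7, -2, -13],
  [11, -3, -16],
], spin=[0, 0, 0, 1, 2.3])

```text
clock: 8.15
eef_pos: [0.4439, -0.1773, 0.372]
tool_rot: [0.728, 0.685, -0.014, 0.034]
ft_force: [0.6, 0.5, -1.8]
grip_width: 0.009
grasp_force: 60.6
```

>>> arm_command([
  [4, -1, -2],
  [8, -2.5, -4],
  [12, -4, -5.5],
  [14, -4.5, -6],
  [15, -4.5, -6],
], spin=[0, 0, 0, 0, 0])

```text
clock: 8.78
eef_pos: [0.4066, -0.0212, 0.4196]
tool_rot: [0.726, 0.686, -0.014, 0.034]
ft_force: [0.2, 0.7, -3.2]
grip_width: 0.0089
grasp_force: 60.5
```

```bash
python3 f.py
```

```text
[ 0.4066 -0.0212  0.4196] [-0.0015  0.0305  0.2418  1.756  -0.0679  1.6253] [ 0.2     0.6819 -3.1508] [ 0.0259 -0.0679 -0.9974] yaz -3.200008349760071
slide cm [-0.32 -0.64 -0.04] spin 0.09 zt [ 0.0259 -0.0679 -0.9974] clock 8.775 f [ 0.2  0.7 -3.2]
```

>>> arm_command([
  [-0.5, 0, -1],
  [-1.2, 0, -2.5],
  [-1.8, 0, -4],
  [-2.2, 0, -6],
  [-2.4, 0, -8],
], spin=[0, 0, 0, 0, 0])

```text
clock: 9.4
eef_pos: [0.404, -0.042, 0.501]
tool_rot: [0.728, 0.685, -0.015, 0.033]
ft_force: [0.4, -0.1, -2.6]
grip_width: 0.009
grasp_force: 60.4
```

```bash
python3 f.py
```

```text
[ 0.404 -0.042  0.501] [-0.0535  0.0882  0.5256  1.9809 -0.0672  1.5769] [ 0.4242 -0.1438 -2.5648] [ 0.0236 -0.0685 -0.9974] yaz -3.4150603253973255
slide cm [ 2.32 -0.73  7.95] spin -0.12 zt [ 0.0236 -0.0685 -0.9974] clock 9.4 f [ 0.4 -0.1 -2.6]
```

>>> arm_command([
  [-0.1, 0, -1.5],
  [-0.2, 0, -3],
  [-0.3, 0, -4.2],
  [-0.3, 0, -5.2],
  [-0.3, 0, -6],
], spin=[0, 0, 0, 0, 0])

```text
clock: 10.02
eef_pos: [0.4021, -0.0408, 0.5557]
tool_rot: [0.727, 0.685, -0.013, 0.035]
ft_force: [0.5, 0.2, -3.1]
grip_width: 0.0094
grasp_force: 60.6
```

>>> arm_command([
  [0, 0, -0.5],
  [0, 0, -1],
  [0, 0, -1.5],
  [0, 0, -2],
  [0, 0, -2.5],
], spin=[0, 0, 0, 0, 0])

```text
clock: 10.65
eef_pos: [0.3986, -0.0386, 0.5621]
tool_rot: [0.726, 0.686, -0.007, 0.041]
ft_force: [0.1, -0.2, -2.8]
grip_width: 0.0094
grasp_force: 60.5
```

```bash
python3 f.py
```

```text
[ 0.3986 -0.0386  0.5621] [-0.046   0.1377  0.766   2.149  -0.0669  1.5804] [ 0.0852 -0.1719 -2.7544] [ 0.0468 -0.0691 -0.9965] yaz -3.180423391565047
slide cm [ 2.41 -0.66 14.07] spin 0.03 zt [ 0.0468 -0.0691 -0.9965] clock 10.65 f [ 0.1 -0.2 -2.8]
```

>>> arm_command([
  [0, 0, -1],
  [0, 0, -2.5],
  [0, 0, -4],
  [0, 0, -5.5],
  [0, 0, -7],
], spin=[0, 0, 0, 0, 0])

```text
clock: 11.28
eef_pos: [0.3907, -0.0365, 0.5812]
tool_rot: [0.725, 0.686, 0.011, 0.06]
ft_force: [0.1, -0.5, -2.5]
grip_width: 0.009
grasp_force: 60.5
```

```bash
python3 f.py
```

```text
[ 0.3907 -0.0365  0.5812] [-0.0407  0.1048  0.7838  2.1491 -0.0677  1.5823] [ 0.1387 -0.5264 -2.4981] [ 0.0975 -0.0717 -0.9926] yaz -2.9973019275797124
slide cm [ 2.36 -0.77 16.  ] spin 0.02 zt [ 0.0975 -0.0717 -0.9926] clock 11.275 f [ 0.1 -0.5 -2.5]
```

>>> arm_command([
  [-0.3, 0, -2],
  [-0.6, 0, -5],
  [-0.9, 0, -9],
  [-1.2, 0, -13],
  [-1.4, 0, -17],
], spin=[0, 0, 0, 0, 0])

```text
clock: 11.9
eef_pos: [0.372, -0.045, 0.6046]
tool_rot: [0.723, 0.685, 0.031, 0.082]
ft_force: [-0.1, 0.5, -2.7]
grip_width: 0.0091
grasp_force: 60.5
```

```bash
python3 f.py
```

```text
[ 0.372  -0.045   0.6046] [-0.0675  0.0513  0.7923  2.149  -0.0654  1.552 ] [-0.0541  0.5296 -2.687 ] [ 0.157  -0.0761 -0.9847] yaz -2.7743161476221796
slide cm [ 3.51 -0.31 18.45] spin -0.01 zt [ 0.157  -0.0761 -0.9847] clock 11.9 f [-0.1  0.5 -2.7]
```

>>> arm_command([
  [0, 0, -4],
  [0, 0, -9],
  [0, 0, -14],
  [0, 0, -19],
  [0, 0, -24],
], spin=[0, 0, 0, 0, 0])

```text
clock: 12.52
eef_pos: [0.3483, -0.0417, 0.6261]
tool_rot: [0.72, 0.684, 0.051, 0.104]
ft_force: [0.1, -1.0, -2.7]
grip_width: 0.0092
grasp_force: 60.5
```

```bash
python3 f.py
```

```text
[ 0.3483 -0.0417  0.6261] [-0.0617 -0.0117  0.7888  2.1489 -0.0663  1.5534] [ 0.0528 -1.0081 -2.7219] [ 0.2155 -0.0797 -0.9732] yaz -2.514953736062618
slide cm [ 3.48  0.44 21.04] spin 0.0 zt [ 0.2155 -0.0797 -0.9732] clock 12.525 f [ 0.1 -1.  -2.7]
```

>>> arm_command([
  [0, 0, -5],
  [0, 0, -11],
  [0, 0, -17],
  [0, 0, -23],
  [0, 0, -29],
], spin=[0, 0, 0, 0, 0])

```text
clock: 13.15
eef_pos: [0.3213, -0.04, 0.6464]
tool_rot: [0.717, 0.682, 0.071, 0.126]
ft_force: [-0.5, -0.6, -2.1]
grip_width: 0.0092
grasp_force: 60.5
```

>>> arm_command([
  [0, 0, -5],
  [0, 0, -11],
  [0, 0, -17],
  [0, 0, -23],
  [0, 0, -29],
], spin=[0, 0, 0, 0, 0])

```text
clock: 13.78
eef_pos: [0.2937, -0.0404, 0.6652]
tool_rot: [0.713, 0.68, 0.092, 0.148]
ft_force: [0.7, -0.2, -2.6]
grip_width: 0.0091
grasp_force: 60.5
```

```bash
python3 f.py
```

```text
[ 0.2937 -0.0404  0.6652] [-0.0738 -0.1437  0.7788  2.1489 -0.0613  1.5341] [ 0.7108 -0.1587 -2.6369] [ 0.3316 -0.0859 -0.9395] yaz -1.9972199023789825
slide cm [ 3.98  1.74 26.42] spin -0.03 zt [ 0.3316 -0.0859 -0.9395] clock 13.775 f [ 0.7 -0.2 -2.6]
```

>>> arm_command([
  [0, 0, -5],
  [0, 0, -11],
  [0, 0, -17],
  [0, 0, -23],
  [0, 0, -29],
], spin=[0, 0, 0, 0, 0])

```text
clock: 14.4
eef_pos: [0.265, -0.0425, 0.6823]
tool_rot: [0.708, 0.676, 0.112, 0.17]
ft_force: [-0.1, 0.1, -2.7]
grip_width: 0.0091
grasp_force: 60.5
```

```bash
cat > g.py <<'E'
from h import *
np.set_printoptions(precision=4,suppress=True)
o=get_obs();M=R.from_quat(o['tool_rot']).as_matrix();print(o['eef_pos'],o['joint_pos'],M[:,2],"yaz",np.degrees(np.arctan2(M[1,1],M[0,1])))
for n in("scene","top"):
    c=camera(n); w=cloud(c);m=c["range_z"]>0;P=w[m];C=c["pixels"][m].astype(int)
    g=o['eef_pos']-.0187*M[:,2]; l=(P-g)@M  # tool coords: x~board y, y~board x, z~-board z
    b=(abs(l[:,0])<.08)&(abs(l[:,1])<.04)&(l[:,2]>.03)&(l[:,2]<.14)
    q=l[b];print(n,b.sum())
    if b.sum()<30: continue
    # plane of frame/board pixels: fit y=a+bx+cz robustly
    A=np.c_[np.ones(len(q)),q[:,0],q[:,2]];wt=np.ones(len(q))
    for _ in range(30):
        k=np.linalg.lstsq(A*wt[:,None],q[:,1]*wt,rcond=None)[0];wt=1/np.sqrt(1+((q[:,1]-A@k)/.0015)**2)
    print(" plane",k," deg yaw,pitch",np.degrees(k[1:]))
    u=q[abs(q[:,1]-A@k)<.006];r=cv2.minAreaRect((u[:,[0,2]]*1000).astype(np.float32));print(" rect",r)
E
python3 g.py
```

```text
[ 0.265  -0.0425  0.6823] [-0.1029 -0.208   0.7766  2.1489 -0.0495  1.5036] [ 0.3877 -0.0898 -0.9174] yaz -1.717340259258116
scene 1628
 plane [-0.0003  0.0062  0.0269]  deg yaw,pitch [0.3544 1.5397]
 rect ((6.8422088623046875, 97.62181854248047), (60.07360076904297, 131.7799072265625), 82.49516296386719)
top 1962
 plane [0.0026 0.0011 0.001 ]  deg yaw,pitch [0.0651 0.0555]
 rect ((1.535797119140625, 75.91548919677734), (94.63699340820312, 130.6480255126953), 87.09064483642578)
```

```bash
cat > k.py <<'E'
from h import *
from scipy.optimize import least_squares
np.set_printoptions(precision=4,suppress=True)
def fit(verbose=True):
    o=get_obs();M=R.from_quat(o['tool_rot']).as_matrix();g=o['eef_pos']-.0187*M[:,2]
    L=[];G=[]
    for n in("scene","top"):
        c=camera(n); w=cloud(c);m=c["range_z"]>0;P=w[m];C=c["pixels"][m].astype(int)
        l=(P-g)@M
        b=(abs(l[:,0])<.085)&(abs(l[:,1])<.03)&(l[:,2]>.015)&(l[:,2]<.15)
        grn=(C[:,1]>C[:,0]+40)&(C[:,1]>C[:,2]+30)&b
        sat=C.max(1)-C.min(1)
        f=b&(sat<25)&(C.max(1)>80)
        L.append(l[f]);G.append(l[grn]); print(n,f.sum(),grn.sum())
    def tob(q,x,off): # tool->board coords ; board x=tool y, y=tool x, z=-tool z
        p=np.stack([q[:,1]-off,q[:,0],-q[:,2]],1)-[x[3],x[4],-.078+x[5]]
        return p@R.from_euler("xyz",x[:3]).as_matrix()
    def bx(p,lo,hi):
        lo,hi=np.array(lo),np.array(hi);e=np.abs(p-(lo+hi)/2)-(hi-lo)/2
        return np.linalg.norm(np.maximum(e,0),axis=1)+np.minimum(e.max(1),0)
    W=.006
    def sd(p):
        return np.min([bx(p,[-.004,-.065,.045-W],[.004,.065,.045]),bx(p,[-.004,-.065,-.045],[.004,.065,-.045+W]),bx(p,[-.004,-.065,-.045],[.004,-.065+W,.045]),bx(p,[-.004,.065-W,-.045],[.004,.065,.045]),bx(p,[-.003,-.064,.045],[.003,-.038,.081]),bx(p,[-.003,.038,.045],[.003,.064,.081])],0)
    def res(x,s):
        return np.hstack([sd(tob(L[i],x,0))/np.sqrt(len(L[i])) for i in s if len(L[i])>20])*50
    out=[]
    for s in((0,),(1,),(0,1)):
        if not any(len(L[i])>20 for i in s): continue
        r=least_squares(res,[np.radians(-3.9)*sgn,0,0,0,0,0],args=(s,),loss="soft_l1",f_scale=.003,x_scale=[.05,.05,.05,.01,.01,.01])
        x=r.x; print(s,"rpy deg",np.degrees(x[:3]),"off mm",x[3:]*1000,"cost",r.cost,"med mm",1e3*np.median(np.abs(np.hstack([sd(tob(L[i],x,0)) for i in s]))))
        # board pose in world
        S=np.array([[0,1,0],[1,0,0],[0,0,-1.]]) # board->tool axes
        Rb=M@S@R.from_euler("xyz",x[:3]).as_matrix(); pb=g+M@S@(np.array([x[3],x[4],-.078+x[5]]))
        out.append((Rb,pb))
    return o,M,out
sgn=1
a,psi=np.radians(25),np.radians(-3.4)
RC=(R.from_euler("z",psi)*R.from_euler("y",-a)).as_matrix()
if __name__=="__main__":
    o,M,out=fit()
    for Rb,pb in out:
        e=R.from_matrix(RC.T@Rb).as_rotvec(degrees=True)
        print("origin",pb,"err rotvec deg in cam axes",e)
        Mt=RC@Rb.T@M; print("  tool z target",Mt[:,2],"now",M[:,2])
E
python3 k.py
```

```text
scene 682 159
top 1021 314
(0,) rpy deg [ 3.9863  0.5855 -0.0684] off mm [0.9979 3.3448 2.7166] cost 0.004932300156900393 med mm 1.3232295515714114
(1,) rpy deg [3.8831 0.5731 0.014 ] off mm [ 0.484   1.8565 -0.3715] cost 0.004850115884406419 med mm 0.6292819564145862
(0, 1) rpy deg [ 4.881   0.4397 -0.0568] off mm [0.6418 2.8271 1.2659] cost 0.010593630222882969 med mm 1.0641456440467731
origin [ 0.2879 -0.0443  0.6307] err rotvec deg in cam axes [0.1733 2.5134 1.4203]
  tool z target [ 0.426  -0.0949 -0.8997] now [ 0.3879 -0.0899 -0.9173]
origin [ 0.2886 -0.046   0.6277] err rotvec deg in cam axes [0.0711 2.5053 1.5056]
  tool z target [ 0.4259 -0.0931 -0.9   ] now [ 0.3879 -0.0899 -0.9173]
origin [ 0.2881 -0.0449  0.6292] err rotvec deg in cam axes [1.07   2.3799 1.4232]
  tool z target [ 0.4222 -0.1103 -0.8998] now [ 0.3879 -0.0899 -0.9173]
```

>>> arm_command([
  [-0.1, 0, -5],
  [-0.2, 0, -11],
  [-0.3, 0, -15],
  [-0.3, 0, -15],
  [-0.3, 0, -15],
], spin=[0, 0, 0, 0, 0])

```text
clock: 15.22
eef_pos: [0.2404, -0.0455, 0.6993]
tool_rot: [0.703, 0.672, 0.13, 0.193]
ft_force: [-0.0, 0.1, -3.7]
grip_width: 0.0091
grasp_force: 60.5
```

```bash
python3 k.py; python3 -c "
from h import *
print(get_obs()['joint_pos'],get_obs()['eef_pos'])"
```

```text
scene 554 131
top 1391 372
(0,) rpy deg [ 3.8951 -2.3438 -0.3865] off mm [-0.7944  3.1655  2.3629] cost 0.004611313856376471 med mm 1.352049562456598
(1,) rpy deg [3.9713 0.5682 0.0482] off mm [ 0.319   1.9898 -0.5159] cost 0.005229675213964057 med mm 0.6458643611326419
(0, 1) rpy deg [ 4.304   0.2601 -0.0067] off mm [0.5424 2.4348 0.9352] cost 0.010755099970731355 med mm 1.0197838422037577
origin [ 0.2651 -0.0478  0.648 ] err rotvec deg in cam axes [-0.1015 -3.9057  1.546 ]
  tool z target [ 0.3795 -0.0905 -0.9207] now [ 0.4427 -0.0962 -0.8915]
origin [ 0.2673 -0.0492  0.646 ] err rotvec deg in cam axes [-0.0662 -0.9697  1.7792]
  tool z target [ 0.4257 -0.0947 -0.8999] now [ 0.4427 -0.0962 -0.8915]
origin [ 0.2669 -0.0487  0.6473] err rotvec deg in cam axes [ 0.272  -1.2757  1.7497]
  tool z target [ 0.4203 -0.1002 -0.9018] now [ 0.4427 -0.0962 -0.8915]
[-0.15175364 -0.26054342  0.78646995  2.14889702 -0.02811382  1.45708158] [ 0.24062783 -0.04542968  0.69920137]
```

```bash
cat > m.py <<'E'
from k import *
import sys
cur=int(sys.argv[1]) if len(sys.argv)>1 else 1
INS=np.array([.522,.270,.200])
o,M,out=fit(); Rb,pb=out[cur]
for R_,p_ in out: print("origin",p_,"err",R.from_matrix(RC.T@R_).as_rotvec(degrees=True),"pos err cam mm",1e3*RC.T@(p_-INS))
e=R.from_matrix(RC.T@Rb).as_rotvec(degrees=True)
# spin s about tool z minimising residual
from scipy.optimize import minimize_scalar
def Rs(s): return M@R.from_euler("z",s,degrees=True).as_matrix()
rel=M.T@Rb; off=M.T@(o['eef_pos']-pb)
s=minimize_scalar(lambda s:R.from_matrix(RC.T@Rs(s)@rel).magnitude(),bounds=(-10,10),method="bounded").x
tcp=INS+Rs(s)@off
print("spin",s,"resid",R.from_matrix(RC.T@Rs(s)@rel).as_rotvec(degrees=True),"tcp final",tcp)
for d in ([-.09,-.02,.16],[-.04,0,.05],[0,0,0]): print(d,"slide",(M.T@(tcp+d-o['eef_pos'])*100).round(2))
E
python3 m.py
```

```text
scene 555 131
top 1363 336
(0,) rpy deg [ 3.5562 -0.018   0.0928] off mm [0.8762 3.4427 2.4988] cost 0.004800313057663492 med mm 1.3087286012708004
(1,) rpy deg [ 3.9762  0.5836 -0.01  ] off mm [ 0.395   1.9234 -0.3942] cost 0.005463699399949786 med mm 0.6746423211876975
(0, 1) rpy deg [ 4.3233  0.3089 -0.0751] off mm [0.6265 2.4641 1.2236] cost 0.011056409054110315 med mm 1.0782376856564313
origin [ 0.2668 -0.0475  0.6487] err [-0.4656 -1.5294  1.8654] pos err cam mm [ -24.243  -332.0595  506.3682]
origin [ 0.2675 -0.0493  0.646 ] err [-0.0529 -0.9296  1.7264] pos err cam mm [ -24.5972 -333.7909  503.5778]
origin [ 0.267  -0.0486  0.6475] err [ 0.2992 -1.2031  1.6844] pos err cam mm [ -24.4276 -333.1319  505.159 ]
spin 1.6583262875832108 resid [-0.0208 -1.045   0.0724] tcp final [0.4951 0.2738 0.2532]
[-0.09, -0.02, 0.16] slide [32.99  1.29 29.9 ]
[-0.04, 0, 0.05] slide [36.13  0.81 41.73]
[0, 0, 0] slide [36.76  2.16 47.96]
```

>>> arm_command([
  [1.5, 0.1, 1.5],
  [5, 0.3, 4.5],
  [9, 0.4, 8],
  [13, 0.5, 12],
  [17, 0.7, 15.5],
], spin=[0, 0.4, 0.8, 1.2, 1.7])

```text
clock: 16.05
eef_pos: [0.3262, 0.1107, 0.5495]
tool_rot: [0.712, 0.662, 0.133, 0.191]
ft_force: [0.4, 0.0, -2.8]
grip_width: 0.0091
grasp_force: 60.6
```

>>> arm_command([
  [4, 0.1, 3.5],
  [8, 0.3, 7],
  [12, 0.4, 10.5],
  [15, 0.6, 13.5],
  [16, 0.6, 14.4],
], spin=[0, 0, 0, 0, 0])

```text
clock: 16.68
eef_pos: [0.4092, 0.2547, 0.4117]
tool_rot: [0.712, 0.663, 0.13, 0.191]
ft_force: [-0.3, -1.2, -2.3]
grip_width: 0.0093
grasp_force: 60.5
```

```bash
python3 m.py; python3 -c "
from h import *
print(get_obs()['joint_pos'],get_obs()['eef_pos'],get_obs()['clock'])"
```

```text
scene 954 122
top 275 143
(0,) rpy deg [ 3.7724  0.6083 -0.1646] off mm [ 1.0787  3.364  -0.0111] cost 0.006281976459140496 med mm 1.3847749734576982
(1,) rpy deg [4.9849 0.6319 0.0358] off mm [0.7631 2.659  5.208 ] cost 0.0023850931712205573 med mm 0.7603772035243628
(0, 1) rpy deg [ 4.3824  0.6864 -0.0721] off mm [0.9569 2.8197 0.8488] cost 0.009184868461238465 med mm 1.1884273173597173
origin [0.4365 0.2521 0.3589] err [-0.4355 -0.7808  0.0695] pos err cam mm [ -9.2444 -22.9556 179.6653]
origin [0.4338 0.2519 0.3635] err [ 0.7734 -0.7405  0.2756] pos err cam mm [ -9.6844 -23.2774 184.913 ]
origin [0.4359 0.2516 0.3597] err [ 0.1728 -0.6956  0.16  ] pos err cam mm [ -9.3853 -23.4359 180.5597]
spin 0.20171521340440524 resid [ 0.7769 -0.7567  0.0746] tcp final [0.4974 0.2728 0.2482]
[-0.09, -0.02, 0.16] slide [-0.18 -0.31  0.25]
[-0.04, 0, 0.05] slide [ 2.99 -0.82 12.07]
[0, 0, 0] slide [ 3.68  0.53 18.29]
[ 0.80019867 -0.03782125  0.06710634  1.41715681 -0.39452449  2.39168043] [0.40924064 0.25406394 0.41369982] 16.775
```

>>> arm_command([
  [0.3, 0, 1.5],
  [1, -0.2, 4.5],
  [2, -0.4, 8],
  [2.6, -0.7, 10.6],
  [3, -0.8, 11.8],
], spin=[0, 0, 0, 0, 0])

```text
clock: 17.4
eef_pos: [0.4572, 0.2718, 0.3051]
tool_rot: [0.713, 0.661, 0.133, 0.191]
ft_force: [0.4, -0.2, -2.6]
grip_width: 0.009
grasp_force: 60.4
```

```bash
python3 m.py 2
```

```text
scene 804 106
top 174 123
(0,) rpy deg [4.0295 0.6524 0.0185] off mm [ 1.2672  3.1417 -0.3828] cost 0.005462590122904898 med mm 1.3883393366640115
(1,) rpy deg [ 4.1907  0.738  -0.0793] off mm [0.0709 3.1222 2.7869] cost 0.0018240494183278885 med mm 0.7544717141776578
(0, 1) rpy deg [ 4.5796  0.5705 -0.26  ] off mm [ 0.8028  3.3364 -0.0106] cost 0.007521027815878862 med mm 1.2939126936326018
origin [0.485  0.2691 0.2523] err [ 0.0006 -1.0197  0.0231] pos err cam mm [-11.2874  -3.1231  62.9521]
origin [0.4826 0.2694 0.2546] err [ 0.1639 -0.9412 -0.0791] pos err cam mm [-12.5756  -2.921   66.0791]
origin [0.4845 0.2693 0.2524] err [ 0.5561 -1.1221 -0.2435] pos err cam mm [-11.7622  -2.9032  63.296 ]
spin -0.337886444841905 resid [ 0.5494 -1.0967  0.0933] tcp final [0.4947 0.2725 0.2527]
[-0.09, -0.02, 0.16] slide [ -3.07   0.25 -11.73]
[-0.04, 0, 0.05] slide [ 0.06 -0.33  0.1 ]
[0, 0, 0] slide [0.74 0.99 6.33]
```

>>> arm_command([
  [0.1, 0.2, 1],
  [0.3, 0.5, 3],
  [0.5, 0.8, 5],
  [0.7, 1.0, 6],
  [0.7, 1.1, 6.4],
], spin=[0, 0, 0, 0, 0])

```text
clock: 18.12
eef_pos: [0.4964, 0.2728, 0.2527]
tool_rot: [0.713, 0.662, 0.133, 0.191]
ft_force: [0.1, 0.8, -1.5]
grip_width: 0.0089
grasp_force: 60.5
```

```bash
python3 m.py 2; python3 - <<'E'
from h import *
c=camera("scene"); cv2.imwrite('pics/s4.png',cv2.resize(c['pixels'][180:380,290:490],None,fx=3,fy=3)[...,::-1])
for t in("window_board","window_front","camera_head","camera_stand","inspection_point"):
  for n in("scene","top"):
    d=camera(n)
    r=landmark_of(d,t)[:1]
    pr={"window_board":[.522,.27,.2],"camera_head":[.658,.262,.263],"camera_stand":[.522,.27,0],"inspection_point":[.522,.27,.2],"window_front":[.567,.267,.221]}[t]
    print(t,n,r and (r[0]["confidence"],r[0]["centre"]),proj(d,pr))
E
```

```text
scene 730 103
top 145 96
(0,) rpy deg [3.9429 0.3709 0.0449] off mm [ 1.0066  3.2746 -0.6294] cost 0.005003282625868174 med mm 1.34403805779975
(1,) rpy deg [4.3785 0.9199 0.0397] off mm [0.5779 2.7617 3.7011] cost 0.002666847289478338 med mm 1.0072067139268188
(0, 1) rpy deg [ 4.6768  0.4772 -0.0257] off mm [ 0.8484  3.2757 -0.2233] cost 0.007340963995757421 med mm 1.2103705826202877
origin [0.5241 0.2703 0.1995] err [-0.05   -1.3166  0.0986] pos err cam mm [ 1.6863  0.4012 -1.3395]
origin [0.5218 0.2702 0.2032] err [ 0.3857 -0.7691  0.0584] pos err cam mm [1.1297 0.1904 3.0016]
origin [0.5238 0.2703 0.1998] err [ 0.6852 -1.2153  0.0287] pos err cam mm [ 1.5162  0.4304 -0.9394]
spin -0.07623615634355138 resid [ 0.6837 -1.2095  0.1047] tcp final [0.4946 0.2725 0.2529]
[-0.09, -0.02, 0.16] slide [ -3.84  -0.89 -18.15]
[-0.04, 0, 0.05] slide [-0.72 -1.47 -6.32]
[0, 0, 0] slide [-0.05 -0.15 -0.1 ]
window_board scene (0.9, [396.0, 225.7]) [[396.61002485 228.71339981]]
window_board top (0.8, [428.2, 225.5]) [[154.35182005 206.25941764]]
window_front scene (0.66, [398.2, 241.1]) [[397.3556062  240.35926806]]
window_front top (0.91, [438.0, 210.9]) [[153.4924325  187.20337579]]
camera_head scene (0.93, [399.2, 266.6]) [[399.50509842 267.3201663 ]]
camera_head top (0.78, [148.0, 149.7]) [[151.32895722 147.46161796]]
camera_stand scene (0.42, [251.9, 212.5]) [[379.92547174 261.54486882]]
camera_stand top [] [[174.80428309 220.57215605]]
inspection_point scene [] [[396.61002485 228.71339981]]
inspection_point top (0.15, [144.3, 211.5]) [[154.35182005 206.25941764]]
```

View pics/s4.png

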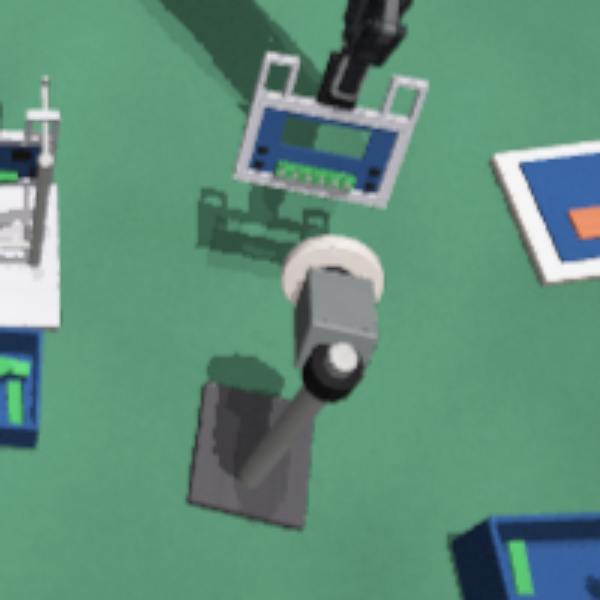

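The board faces the lens: component side and green strip at crop (315,175), tab up at (340,85), clear of the ring light at (333,270). It's within about 2 mm and 1.3°. I'll trim it slightly, let it settle and hand in.

>>> arm_command([
  [0, -0.1, 0],
  [0, -0.15, 0],
  [0, -0.15, 0],
  [0, -0.15, 0],
  [0, -0.15, 0],
], spin=[0, 0, 0, 0, 0])

```text
clock: 19.9
eef_pos: [0.4947, 0.2729, 0.2519]
tool_rot: [0.713, 0.662, 0.133, 0.191]
ft_force: [0.3, -0.4, -2.5]
grip_width: 0.0088
grasp_force: 60.5
```

>>> arm_command([
  [0, 0, 0],
  [0, 0, 0],
  [0, 0, 0],
  [0, 0, 0],
  [0, 0, 0],
], spin=[0, 0, 0, 0, 0])

```text
clock: 20.52
eef_pos: [0.4947, 0.2728, 0.2518]
tool_rot: [0.713, 0.662, 0.133, 0.191]
ft_force: [0.8, -0.2, -2.6]
grip_width: 0.0092
grasp_force: 60.5
```

```bash
python3 -c "
from workcell import *
print(job_done())"
```

```text
the job is handed in; nothing more can be done
None
```

The job is handed in at about 20.5 s: the windowed board is held still at the inspection point, component face to the lens, tab up, within about 2 mm and 1.3° by my last measurement; early on, in empty air, the wrist force read 94 N (limit 120 N) as a joint reached its end stop, and I don't know its peak.

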